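# Clear the gluing jig and wedge a wagon floor tight against its fence

## Task

Take the wooden wedge and, using the wedge itself as the scraper and keeping your fingers off the chips, wipe the three loose chips off the bed of the clamping jig. Then lay the wedge flat on the bed and slide it, thin end first, into the gap between the wagon floor and the slanting cleat, starting at the wide end where it fits, and push until the floor is pressed flush and tight against the back fence. Finish still gripping the wedge and holding it pushed home, ready for the axle guards to be fitted; leave the offcut, pliers and scriber where they lie.

Things in the scene. Friction and masses are not known exactly. Their poses are not given: they have to be found in the camera images.
- jig: clamping jig fixed on a grey board: plywood base 150 x 280 x 15 mm. Origin: centre of its underside; x across (towards the back fence), y along its length, z up. Its flat top, the bed, is at z = 15 mm; the grey board round it is 15 mm lower. At y = +45 to +140 mm the bed is bare but for the chips and open to three sides: the mouth before the wide end of the gap
- fence: back fence of the jig, a fixed strip 20 x 150 x 12 mm high on the bed, y = -130 to +20 mm of the jig; its straight inner face is at x = +55 mm of the jig and looks to -x. Origin: centre of its underside; its y axis runs along the face
- stop: fixed end stop of the jig, 52 x 20 x 12 mm, square to the fence; its face at y = -100 mm of the jig looks to +y and takes the thrust of the wedge. Origin: centre of its underside
- cleat: slanting cleat, a fixed strip 22 x 106 x 12 mm high on the bed facing the fence, at 10.2 degrees to it. Inner face in the jig frame: x = -39 mm + 0.18 (20 mm - y), from y = +7 to -97 mm. The gap to the floor is wide at the +y end and at the -y end too narrow for the wedge's thin end. Origin: centre of its underside; y along the strip
- wagon_floor: loose wooden floor of a model wagon, underside up on the bed between fence and cleat: plate 64 x 110 x 12 mm with two dark strips on top (19 mm high in all), 0.1 kg. Origin: centre of its underside, y along its length. It starts some mm off the fence and a little askew; flush, its centre is at x = +23 mm of the jig, its near long edge at x = -9 mm
- wedge: loose wooden wedge 24 mm high, 150 mm long, 0.05 kg, on the grey board. Origin: underside of the middle of its square butt (x = -15 to 15, y = -25 to 25 mm), the place to grip. From y = -25 mm it tapers to a thin end 12 mm wide at y = -125 mm: the +x side stays straight (x = 15 mm), the -x side slants (x = 3 mm at the thin end) at the cleat's angle
- wedge_tip (a point): middle of the thin end of the wedge, at its underside (wedge frame x = +9, y = -125, z = 0 mm)
- wedge_home (a point): fixed point on the jig's bed (jig frame x = -24, y = +45, z = 15 mm) where the wedge's origin lies when it is tight, axes parallel to the jig's: straight side along the floor, slanting side along the cleat, butt clear in the mouth. All is waxed (friction 0.3), yet the wedge stays where pushed; a free push along the cleat presses the floor on the fence about as hard
- chip_1: loose chip on the bed, a dark sawn-off end of sleeper 8 x 8 x 16 mm. Origin: its centre, 19 mm above the jig's underside while it lies on the bed
- chip_2: loose chip as chip_1, 13 mm long
- chip_3: loose chip as chip_1, 18 mm long
- offcut: pine offcut 22 x 75 x 10 mm on the grey board; to be left alone
- pliers: pliers with red handles, 54 x 194 x 14 mm, on the bench in front; to be left alone
- scriber: slim grey scriber 8 x 50 x 8 mm on the grey board in front of the jig; to be left alone

How it is judged:
By the outcome, as a careful person would: the job done as asked, in the order asked, and still so for the second after the job is handed in, while the arm keeps its last pose, push and grip.
It also fails if it takes over 48 s, if anything falls off the work surface, if the arm or the gripper's body presses on something with over 40 N, if the wrist force passes 120 N, or if a joint passes its speed limit or range.

## Robot

A 7-joint arm with a two-finger parallel gripper is mounted at the origin on a cart in front of the work surface, level with it; the furniture and walls round the work are solid. World frame = base frame: x ahead of the robot, y to its left, z up, the work surface at z = 0. Lengths are in m, angles in rad, forces in N, time in s.
With the tool pointing down it reaches from about 0.35 to 0.9 m from the base axis. Payload 8.1 kg.
Tool frame: the origin (TCP) lies between the finger pads; the fingertips stand 17 mm ahead of it and the grasp point (between the pads) lies 2 mm behind it; z points along the fingers, y is the line along which they close (so a half turn about z gives the same grasp; the last joint's range is limited). The gripper opens to 85 mm and grips with 20 to 120 N. Pads are 22 mm wide; open, the fingers measure 114 mm over their backs; the gripper's body (76 mm by 85 mm) begins 54 mm behind the grasp point. The pads swing forward as they close: fully open they stand 13 mm farther back than shut.
Start: joints at [1.205, 0.434, 0.025, 1.573, -0.012, 1.134, -0.075], TCP at [0.162, -0.604, 0.248] pointing down, gripper open.
Joint ranges: [-2.62, 2.62], [-0.44, 2.09], [-1.27, 1.32], [0.08, 2.57], [-1.32, 4.46], [0.12, 2], [-2.74, 2.74]. Speed limits (rad/s): [2.22, 2.22, 3.01, 3.01, 3.14, 3.14, 3.14].

## Interface

Orientations are given as a unit quaternion [w, x, y, z].
In Python, from plant import telemetry, eyes, order gives the robot as it stands.
- The arm moves only by the tool move_arm, never from a script. Its argument "targets" is a list that holds one entry, the list of rows, each a list of 7 numbers: the shift along the tool's x, y, z normalised to -1 to 1, where 1 is 300 mm, then the turn, a rotation vector about the tool's x, y, z normalised to -1 to 1, where 1 is 180 degrees, then the closure, from 0 (fully open) to 1 (shut). In form: [[[x, y, z, rx, ry, rz, claw], ...]]. A call has 1 to 12 rows; each row is the pose to reach, as a shift and turn from the pose commanded when the call began, along the tool's axes at that moment, turning the shorter way round; what a row does not reach only later rows make up. A row lasts 1/8 s, in which the tool goes at most 62.5 mm and 10.7 degrees, less where a joint would pass 70% of its speed; a pose out of reach is approached as far as the arm can. A call with a number of a shift or a turn outside -1 to 1 is refused whole. A call with a gripper value outside its range is refused whole. The fingers move at their own pace and stop on an object; "force" is the grip in N (left out, the last holds). Time passes only in rows, so rows that repeat a pose let the fingers close. It gives the time, the measured TCP pose, the force, the opening and the grip force at its end, in the units of the state.
- telemetry.get_obs(): the state, without advancing time (a new reading comes with each control period).
- eyes.grab_frame(name): name is "side" or "top" or "wrist"; returns (picture, depth): 400x640x3 uint8, red, green, blue; 400x640 float32, m along the optical axis (not along the pixel's ray), 0 where there is no reading.
- eyes.camera_info(name): a dict with "intrinsics" (3x3 intrinsics, pixels), "xyz" and "attitude" of the camera in the world; the wrist camera has in their place "hand_eye" (4x4, takes a point from camera to tool coordinates, whose origin is the TCP and whose axes are the flange's). Camera axes: x right, y up, looking along -z (the intrinsics and any distortion apply to the point x, -y, -z); pixel columns grow to the right and rows downward; lengths in m; the calibration is good to about 2 mm. The wrist camera is an equidistant fisheye: a pixel r from the principal point sees the ray r / f radians off the axis. A picture is of the moment at which its call begins: read the wrist's pose just before it. camera_info takes no time and is no camera call.
- order.hand_in(): hands the job in; it is judged then, once.
The state is a dict: "clock": time; "joints": joint angles; "qvel": joint speeds; "joint_torque": joint torques, N m; "ee_pos": TCP position; "tool_rot": TCP orientation; "ft_force": force on the tool from outside, world axes, zero at the start; "ft_torque": the same for the moment, N m; "finger_gap": finger opening in m; "grip_force": force on a finger pad.
Only numpy, scipy, OpenCV 4.12 (cv2) and the standard library are available. Lean on these libraries where they do the work, as an engineer would, in place of code of your own. Each camera call takes 0.05 s, during which the arm holds its last target. There are 200 camera calls.

## Working session

There is one attempt and no reset: what is moved stays moved. The work goes in short steps, Python scripts to look and compute and a tool call to move; the robot and the scene stay as the last step left them, time stands still between calls to the robot, and variables do not carry over. Pictures are saved under pics/ and viewed, at most 10 in all, crops included, and the job is handed in when it is done.

Besides the shell and the picture viewer there is one more tool, called after "Emit:" in YAML: its name, and indented under it one key for each argument. move_arm: Moves the arm, as the interface text tells. Scaled input: -1 to 1 covers 300 mm each way for a shift and 180 degrees each way for a turn. Its arguments: {"type":"object","properties":{"targets":{"type":"array"},"force":{"type":"number"}},"required":["targets"]}

```bash
mkdir -p pics; ls
cat > h.py <<'E'
import numpy as np, cv2, sys
from plant import telemetry, eyes, order
from scipy.spatial.transform import Rotation as R
def rot(q): return R.from_quat([q[1],q[2],q[3],q[0]]).as_matrix()
E
python3 - <<'E'
from h import *
o=telemetry.get_obs(); print(o)
for n in ("side","top","wrist"):
    print(eyes.camera_info(n))
for n in ("side","top"):
    p,d=eyes.grab_frame(n); cv2.imwrite(f"pics/{n}0.png",p[:,:,::-1]); np.savez(f"{n}0.npz",p=p,d=d)
E
```

```text
pics
{'clock': 0.0, 'joints': array([ 1.20537365,  0.43516921,  0.02493599,  1.57404664, -0.01162836,
        1.1339916 , -0.07510022]), 'qvel': array([-0.00129209,  0.00139448, -0.00016875, -0.0001668 ,  0.00176027,
        0.00222967, -0.0016239 ]), 'joint_torque': array([ 4.27708096e-05, -6.70482874e+01,  1.02522355e+00, -3.16203511e+01,
        1.56804471e-02,  1.26642882e-02, -4.64728586e-06]), 'ee_pos': array([ 0.16224161, -0.60310827,  0.24757842]), 'tool_rot': array([-7.21265312e-04,  9.91380823e-01,  1.31009628e-01, -1.41865593e-04]), 'ft_force': array([-0.07476198,  0.26319086,  0.03016754]), 'ft_torque': array([0.01463927, 0.01118807, 0.0287061 ]), 'grip_force': 0.0, 'finger_gap': 0.08558653709252226}
{'intrinsics': array([[407.90712685,   0.        , 318.79553972],
       [  0.        , 407.90712685, 202.40135521],
       [  0.        ,   0.        ,   1.        ]]), 'xyz': array([ 0.38695116, -0.80002929,  0.62026292]), 'attitude': array([ 0.87557079,  0.47732615, -0.03505755, -0.06562404])}
{'intrinsics': array([[390.00020836,   0.        , 325.59776407],
       [  0.        , 390.00020836, 195.94865384],
       [  0.        ,   0.        ,   1.        ]]), 'xyz': array([0.39298014, 0.05020998, 1.01921911]), 'attitude': array([-0.70462246, -0.04473379,  0.02709261,  0.70765251])}
{'intrinsics': array([[309.70691629,   0.        , 328.27856049],
       [  0.        , 309.70691629, 198.78174014],
       [  0.        ,   0.        ,   1.        ]]), 'hand_eye': array([[ 1.44973180e-04,  9.61163365e-01,  2.75980006e-01,
         6.97462294e-02],
       [ 9.99999968e-01, -8.19820272e-05, -2.39782059e-04,
         1.96053435e-04],
       [-2.07844330e-04,  2.75980032e-01, -9.61163346e-01,
        -1.25522660e-01],
       [ 0.00000000e+00,  0.00000000e+00,  0.00000000e+00,
         1.00000000e+00]])}
```

View pics/top0.png

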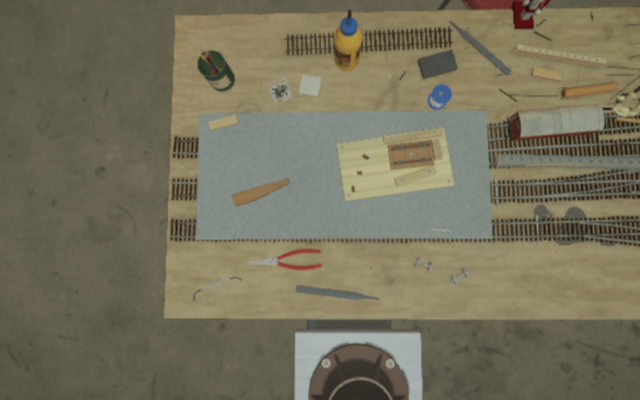

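View pics/side0.png

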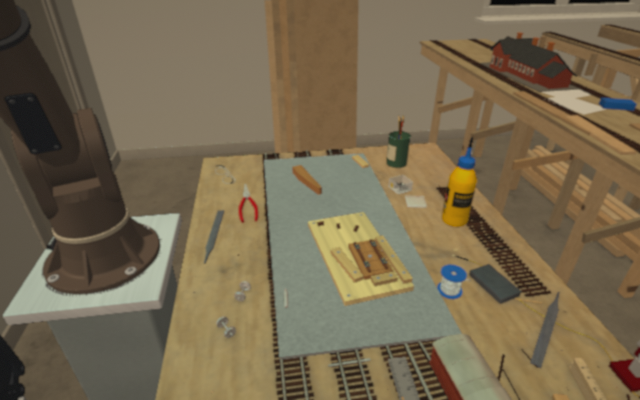

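The top view shows the jig at about (396,163) px with its mouth to the left and chips at (366,157), (358,172) and (353,188). The wedge butt is at (240,198) and its thin end at (288,181). The side view agrees: the jig is centred near (360,255) and the wedge near (307,180). Next I'll get rough positions and heights.

```bash
cat >> h.py <<'E'
class Cam:
    def __init__(s,n,obs=None):
        i=eyes.camera_info(n); s.K=i["intrinsics"]; s.fish=n=="wrist"
        if s.fish:
            H=i["hand_eye"]; Rt=rot(obs["tool_rot"])
            s.R=Rt@H[:3,:3]; s.t=Rt@H[:3,3]+obs["ee_pos"]
        else: s.R=rot(i["attitude"]); s.t=np.array(i["xyz"])
    def ray(s,uv):
        uv=np.atleast_2d(np.float64(uv)); K=s.K
        a=np.c_[(uv[:,0]-K[0,2])/K[0,0],(uv[:,1]-K[1,2])/K[1,1]]
        if s.fish:
            th=np.linalg.norm(a,axis=1,keepdims=True)+1e-12
            v=np.c_[a/th*np.sin(th),np.cos(th)]
        else: v=np.c_[a,np.ones(len(a))]
        return (v*[1,-1,-1])@s.R.T
    def plane(s,uv,z):
        d=s.ray(uv); return s.t+d*((z-s.t[2])/d[:,2])[:,None]
    def pts(s,d,uv):   # with depth
        uv=np.int32(np.atleast_2d(uv)); v=s.ray(uv); c=v@(-s.R[:,2])
        return s.t+v*(d[uv[:,1],uv[:,0]]/c)[:,None]
    def proj(s,X):
        c=(np.atleast_2d(X)-s.t)@s.R*[1,-1,-1]
        if s.fish:
            r=np.linalg.norm(c[:,:2],axis=1,keepdims=True)+1e-12; th=np.arctan2(r[:,0],c[:,2])[:,None]; a=c[:,:2]/r*th
        else: a=c[:,:2]/c[:,2:]
        return a*[s.K[0,0],s.K[1,1]]+s.K[:2,2]
E
python3 - <<'E'
from h import *
np.set_printoptions(precision=4,suppress=True)
f=np.load("top0.npz");c=Cam("top")
P={'chipA':(366,157),'chipB':(358,172),'chipC':(353,188),'butt':(243,197),'tip':(285,182),'jigBL':(338,143),'jigBR':(444,129),'jigFR':(453,185),'jigFL':(346,200),'board':(300,150),'bench':(240,290),'bed':(350,165),'floor':(410,153)}
for k,v in P.items(): print(k,c.pts(f['d'],v)[0],c.plane(v,0.015)[0])
f=np.load("side0.npz");c=Cam("side")
for k,v in {'board':(300,260),'bed':(345,280),'wedge':(307,180),'bench':(210,300)}.items(): print(k,c.pts(f['d'],v)[0])
o=telemetry.get_obs(); T=rot(o['tool_rot']); print(T)
# tool to view pose
for t in ([0.41,-0.02,0.25],): print((T.T@(np.array(t)-o['ee_pos']))/0.3)
E
```

```text
chipA [ 0.5925 -0.0288  0.037 ] [ 0.597  -0.0306  0.015 ]
chipB [ 0.5542 -0.0081  0.0356] [ 0.5576 -0.0093  0.015 ]
chipC [0.5129 0.0052 0.0381] [0.5158 0.0041 0.015 ]
butt [0.4915 0.2844 0.0393] [0.4939 0.2902 0.015 ]
tip [0.5296 0.1781 0.0362] [0.5326 0.1808 0.015 ]
jigBL [0.6309 0.0423 0.0315] [0.6349 0.0422 0.015 ]
jigBR [ 0.6693 -0.2347  0.0164] [ 0.6697 -0.2351  0.015 ]
jigFR [ 0.5222 -0.2536  0.0134] [ 0.522  -0.2531  0.015 ]
jigFL [0.485  0.0224 0.011 ] [0.4846 0.0225 0.015 ]
board [0.6184 0.1426 0.0089] [0.6171 0.142  0.015 ]
bench [ 0.2537  0.2984 -0.0056] [0.2565 0.2934 0.015 ]
bed [0.5731 0.0119 0.0316] [0.5762 0.0113 0.015 ]
floor [ 0.6004 -0.1393  0.0443] [ 0.6067 -0.145   0.015 ]
board [ 0.4484 -0.1001  0.0139]
bed [ 0.5322 -0.1923  0.0278]
wedge [0.5043 0.2158 0.0381]
bench [ 0.2528 -0.1744 -0.0053]
[[ 0.9657  0.2597 -0.0005]
 [ 0.2597 -0.9657  0.0014]
 [-0.0001 -0.0015 -1.    ]]
[ 1.3025 -1.6625 -0.0058]
```

Emit:
move_arm:
  targets:
    - [[0.965, -0.638, 0, 0, 0, -0.47, 0], [0.965, -0.638, 0, 0, 0, -0.47, 0], [0.965, -0.638, 0, 0, 0, -0.47, 0], [0.965, -0.638, 0, 0, 0, -0.47, 0], [0.965, -0.638, 0, 0, 0, -0.47, 0], [0.965, -0.638, 0, 0, 0, -0.47, 0], [0.965, -0.638, 0, 0, 0, -0.47, 0], [0.965, -0.638, 0, 0, 0, -0.47, 0], [0.965, -0.638, 0, 0, 0, -0.47, 0]]

```text
clock: 1.23
ee_pos: [0.392, -0.3434, 0.248]
tool_rot: [-0.0, 0.645, 0.764, 0.0]
ft_force: [0.7, -0.6, -0.2]
finger_gap: 0.0853
grip_force: 0.0
```

Emit:
move_arm:
  targets:
    - [[0.93, 0.76, 0, 0, 0, 0, 0], [0.93, 0.76, 0, 0, 0, 0, 0], [0.93, 0.76, 0, 0, 0, 0, 0], [0.93, 0.76, 0, 0, 0, 0, 0], [0.93, 0.76, 0, 0, 0, 0, 0], [0.93, 0.76, 0, 0, 0, 0, 0], [0.93, 0.76, 0, 0, 0, 0, 0], [0.93, 0.76, 0, 0, 0, 0, 0]]

```text
clock: 2.22
ee_pos: [0.5698, -0.031, 0.2479]
tool_rot: [-0.0, 0.646, 0.763, -0.001]
ft_force: [0.3, -1.1, 0.0]
finger_gap: 0.0853
grip_force: 0.0
```

```bash
cat > snap.py <<'E'
from h import *
n=sys.argv[1]; o=telemetry.get_obs(); p,d=eyes.grab_frame("wrist")
print(o['ee_pos'],o['qvel'].round(3),o['clock'])
cv2.imwrite(f"pics/{n}.png",p[:,:,::-1]); np.savez(n+".npz",p=p,d=d,ee_pos=o['ee_pos'],tool_rot=o['tool_rot'])
E
python3 snap.py w1
```

```text
[ 0.56984741 -0.03104565  0.24787796] [ 0.027 -0.008  0.011  0.007 -0.     0.001  0.01 ] 2.225
```

View pics/w1.png

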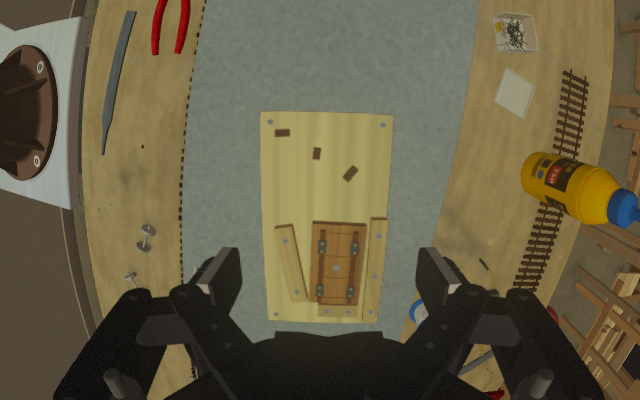

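Emit:
move_arm:
  targets:
    - [[0.64, -0.03, -0.1, 0, 0, 0, 0], [0.64, -0.03, -0.1, 0, 0, 0, 0], [0.64, -0.03, -0.1, 0, 0, 0, 0], [0.64, -0.03, -0.1, 0, 0, 0, 0], [0.64, -0.03, -0.1, 0, 0, 0, 0], [0.64, -0.03, -0.1, 0, 0, 0, 0]]

```text
clock: 3.02
ee_pos: [0.5297, 0.1548, 0.2779]
tool_rot: [0.0, 0.647, 0.763, -0.001]
ft_force: [-0.7, -0.5, -0.7]
finger_gap: 0.0856
grip_force: 0.0
```

```bash
python3 snap.py w2
```

```text
[0.52966315 0.15480261 0.27787989] [ 0.003  0.002 -0.003 -0.003 -0.004  0.001 -0.001] 3.025
```

View pics/w2.png

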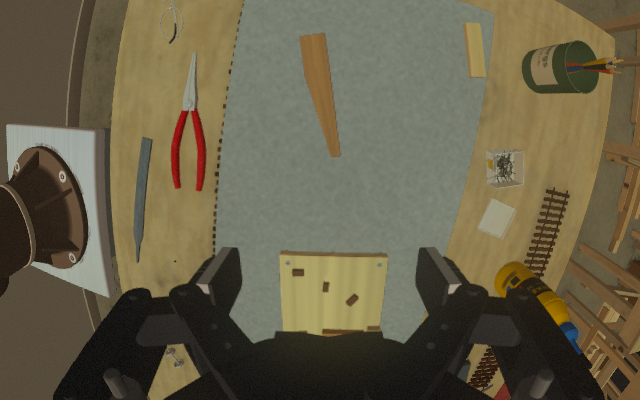

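w1 shows the jig bed with corners at about (262,112), (393,115), (379,322) and (268,320). The chips are at (282,133), (317,153) and (350,173), the floor is around (338,262), and the cleat around (290,262). w2 shows the wedge, with its butt corners near (302,34) and (325,33) and its thin end near (337,156).

```bash
cat > meas.py <<'E'
from h import *
np.set_printoptions(precision=4,suppress=True)
def load(n): f=np.load(n+".npz"); return f['p'],f['d'],Cam("wrist",f)
def tri(c1,u1,c2,u2):
    a=c1.ray(u1)[0];b=c2.ray(u2)[0]; A=np.c_[a,-b]
    s=np.linalg.lstsq(A,c2.t-c1.t,rcond=None)[0]; p=c1.t+a*s[0];q=c2.t+b*s[1]
    return (p+q)/2,np.linalg.norm(p-q)
def blobs(m,lo,hi):
    cs,_=cv2.findContours(m.astype(np.uint8),cv2.RETR_EXTERNAL,cv2.CHAIN_APPROX_NONE)
    return [c for c in cs if lo<cv2.contourArea(c)<hi]
def roi(m,x0,y0,x1,y1):
    r=np.zeros_like(m); r[y0:y1,x0:x1]=m[y0:y1,x0:x1]; return r
E
python3 - <<'E'
from meas import *
p1,d1,c1=load("w1");p2,d2,c2=load("w2")
h1,h2=[cv2.cvtColor(p,cv2.COLOR_RGB2HSV) for p in(p1,p2)]
for u in((340,130),(282,133),(340,270),(290,270)): print(u,h1[u[1],u[0]],d1[u[1],u[0]],c1.pts(d1,u)[0])
for u in((315,60),(335,145),(270,150),(330,270)): print(u,h2[u[1],u[0]],c2.pts(d2,u)[0])
def chips(h,r): 
    m=roi((h[:,:,2]<125),*r); return [cv2.minAreaRect(c) for c in blobs(m,15,400)]
a=chips(h1,(265,118,390,210)); b=chips(h2,(285,262,380,322))
print(a);print(b)
a.sort(key=lambda r:r[0][0]);b.sort(key=lambda r:r[0][0])
for x,y in zip(a,b): print("chip",*tri(c1,x[0],c2,y[0]))
# jig corners
def quad(h,r):
    m=roi((h[:,:,0]>18)&(h[:,:,0]<34)&(h[:,:,1]>60)&(h[:,:,2]>90),*r)
    c=max(blobs(m,100,1e6),key=cv2.contourArea); return c
j1=quad(h1,(255,105,400,215)); j2=quad(h2,(270,240,400,325))
def tl(c,s): c=c[:,0]; return c[np.argmin(c@np.array(s))]
for s in((1,1),(-1,1)): 
    u,v=tl(j1,s),tl(j2,s); print("corner",u,v,*tri(c1,u,c2,v))
w=blobs(roi((h2[:,:,0]<19)&(h2[:,:,1]>90),290,20,360,170),300,1e5)
for c in w: print(cv2.contourArea(c), cv2.approxPolyDP(c,2.5,True)[:,0].tolist())
E
```

```text
(340, 130) [ 25 107 162] 0.33709896 [0.5739 0.0201 0.0283]
(282, 133) [ 16 154  86] 0.3316791 [0.5115 0.0072 0.0347]
(340, 270) [ 18 163 139] 0.37206772 [ 0.6028 -0.144   0.0399]
(290, 270) [ 23 122 153] 0.37041909 [ 0.5424 -0.1536  0.0416]
(315, 60) [ 17 150 143] [0.4925 0.2821 0.038 ]
(335, 145) [ 18 148 129] [0.5321 0.1861 0.037 ]
(270, 150) [ 43  28 126] [0.4522 0.1646 0.0138]
(330, 270) [ 26 101 177] [0.5546 0.0165 0.028 ]
[((349.96905517578125, 173.03541564941406), (7.902055263519287, 15.89818286895752), 41.18592834472656), ((316.219970703125, 152.95999145507812), (6.929646968841553, 11.455130577087402), 8.13010311126709), ((282.0, 132.5), (7.0, 14.0), 90.0)]
[((351.7500305175781, 299.7500305175781), (6.363960266113281, 12.727920532226562), 45.0), ((325.5, 286.5), (9.0, 5.0), 90.0), ((297.5, 272.0), (6.0, 11.0), 90.0)]
chip [0.5109 0.0074 0.031 ] 0.00015366649559818093
chip [ 0.5523 -0.0093  0.0312] 0.0003960284722981112
chip [ 0.5932 -0.0253  0.0322] 0.00020275482914914702
corner [261 111] [281 251] [0.4823 0.028  0.0172] 0.002767710618791601
corner [393 115] [386 253] [0.6309 0.0479 0.0142] 0.002804183192188605
2324.0 [[300, 36], [304, 74], [331, 156], [339, 155], [324, 33]]
```

Run:
```python
from meas import *
p1,d1,c1=load("w1");p2,d2,c2=load("w2")
h1,h2=[cv2.cvtColor(p,cv2.COLOR_RGB2HSV) for p in(p1,p2)]
# jig : border = not grey
m=roi((h1[:,:,1]>70)&(h1[:,:,2]>60),248,100,402,330).astype(np.uint8); m=cv2.morphologyEx(m,cv2.MORPH_CLOSE,np.ones((7,7)))
m=cv2.morphologyEx(m,cv2.MORPH_OPEN,np.ones((5,5)))
c=max(blobs(m,1000,1e6),key=cv2.contourArea)[:,0]
print(cv2.boundingRect(c))
for z in (0.0275,):
    X=c1.plane(c,z)[:,:2]; r=cv2.minAreaRect(np.float32(X*1000)); print("jig rect",r)
    L=[]
    for side,lo,hi in (("left",130,240),("right",130,215)):
        k=(c[:,1]>lo)&(c[:,1]<hi)&((c[:,0]<320) if side=="left" else (c[:,0]>340))
        vx,vy,x0,y0=cv2.fitLine(np.float32(X[k]),cv2.DIST_HUBER,0,1e-4,1e-4).ravel(); a=np.degrees(np.arctan2(-vx*np.sign(vy),abs(vy)))
        L.append((a,x0,y0)); print(side,k.sum(),a,x0,y0)
    k=(c[:,1]<125)&(c[:,0]>275)&(c[:,0]<380)
    vx,vy,x0,y0=cv2.fitLine(np.float32(X[k]),cv2.DIST_HUBER,0,1e-4,1e-4).ravel(); print("end",k.sum(),np.degrees(np.arctan2(vy,vx)),x0,y0)
    a=np.radians(np.mean([l[0] for l in L])); ex=np.array([np.cos(a),np.sin(a)]);ey=np.array([-ex[1],ex[0]])
    xs=[np.dot(l[1:],ex) for l in L]; ye=np.dot([x0,y0],ey)
    print("width",xs[1]-xs[0]); o=ex*np.mean(xs)+ey*(ye-0.14); print("JIG",o,np.degrees(a))
# wedge: sides
c=max(blobs(roi((h2[:,:,0]<20)&(h2[:,:,1]>90),290,20,360,170),300,1e5),key=cv2.contourArea)
for z in(0.037,):
    X=c2.plane(c[:,0],z)[:,:2]; P=c2.plane(cv2.approxPolyDP(c,2.5,True)[:,0],z)[:,:2]; print(P)
    # straight side = right side in image
    u=c[:,0]; k=(u[:,0]>312)&(u[:,1]>45)&(u[:,1]<145)&(u[:,0]>324+(u[:,1]-33)*15/122-5)
    vx,vy,x0,y0=cv2.fitLine(np.float32(X[k]),cv2.DIST_HUBER,0,1e-4,1e-4).ravel()
    e=np.array([vx,vy])*np.sign(vy); a=np.degrees(np.arctan2(-e[0],e[1])); ex=np.array([e[1],-e[0]])
    xs=x0*ex[0]+y0*ex[1]; t=X@e; q=X@ex; print("yaw",a,k.sum(),"len",t.max()-t.min(),"width at butt",xs-q[t>t.max()-.04].min())
    for yy in(-.12,-.08,-.04,0): s=abs(t-(t.min()+.125+yy))<.006; print(yy,xs-q[s].min(),xs-q[s].max())
    o=ex*(xs-.015)+e*((t.max()+t.min())/2+.05); print("WEDGE",o)
    b=np.array([o]); print(c2.pts(d2,c2.proj([[o[0],o[1],z]])))
```

```text
(260, 111, 134, 212)
jig rect ((576.2847900390625, -100.32087707519531), (152.87403869628906, 280.32196044921875), 7.831020355224609)
left 109 8.070194 0.4939197 -0.05786995
right 84 7.7620564 0.63747686 -0.010940648
end 104 7.6875815 0.55823576 0.038017955
width 0.1486524
JIG [ 0.575 -0.101] 7.916125
[[0.4702 0.3091]
 [0.4826 0.2637]
 [0.5296 0.1723]
 [0.5388 0.1751]
 [0.4973 0.3169]]
yaw 16.533432 99 len 0.1489740235259327 width at butt 0.029008311040218393
-0.12 0.011610639176490967 -0.0006058895540428377
-0.08 0.019380029354665762 -0.0006349568643818637
-0.04 0.026980108411174375 -0.0006681840229416647
0 0.029008311040218393 -0.00030575568628143923
WEDGE [0.4896 0.2896]
[[0.4886 0.2906 0.0358]]
```

Measurements match the sizes given: the jig is 149 mm wide and the wedge 149 × 29 mm, narrowing to 11.6 mm. The board is at about 0.013 m and the bed at about 0.0275 m. I'll grasp the wedge.

Emit:
move_arm:
  targets:
    - [[0.465, -0.059, 0.5, 0, 0, -0.04, 0], [0.465, -0.059, 0.5, 0, 0, -0.04, 0], [0.465, -0.059, 0.5, 0, 0, -0.04, 0], [0.465, -0.059, 0.5, 0, 0, -0.04, 0], [0.465, -0.059, 0.72, 0, 0, -0.04, 0], [0.465, -0.059, 0.823, 0, 0, -0.04, 0], [0.465, -0.059, 0.823, 0, 0, -0.04, 0], [0.465, -0.059, 0.823, 0, 0, -0.04, 0.7], [0.465, -0.059, 0.823, 0, 0, -0.04, 1], [0.465, -0.059, 0.823, 0, 0, -0.04, 1], [0.465, -0.059, 0.823, 0, 0, -0.04, 1], [0.465, -0.059, 0.823, 0, 0, -0.04, 1]]
  force: 80

```text
clock: 4.58
ee_pos: [0.4892, 0.2925, 0.0329]
tool_rot: [0.001, 0.596, 0.803, 0.001]
ft_force: [0.5, -1.8, 9.7]
finger_gap: 0.0287
grip_force: 79.8
```

Emit:
move_arm:
  targets:
    - [[0, 0, -0.15, 0, 0, 0, 1], [0, 0, -0.3, 0, 0, 0, 1], [-0.867, -0.24, -0.3, 0, 0, -0.451, 1], [-0.867, -0.24, -0.3, 0, 0, -0.451, 1], [-0.867, -0.24, -0.3, 0, 0, -0.451, 1], [-0.867, -0.24, -0.3, 0, 0, -0.451, 1], [-0.867, -0.24, -0.3, 0, 0, -0.451, 1], [-0.867, -0.24, -0.3, 0, 0, -0.451, 1], [-0.867, -0.24, -0.3, 0, 0, -0.451, 1], [-0.867, -0.24, -0.3, 0, 0, -0.451, 1], [-0.867, -0.24, -0.3, 0, 0, -0.451, 1], [-0.867, -0.24, -0.3, 0, 0, -0.451, 1]]

```text
clock: 6.08
ee_pos: [0.4948, 0.0222, 0.1216]
tool_rot: [0.0, -0.069, 0.998, -0.0]
ft_force: [-0.9, -0.0, 0.5]
finger_gap: 0.0287
grip_force: 79.0
```

```bash
python3 snap.py w3
python3 - <<'E'
from h import *
o=telemetry.get_obs(); print(o['joints'],o['tool_rot'],o['ft_force'],o['finger_gap'])
E
```

```text
[0.49481428 0.02220402 0.12160009] [-0.005  0.002  0.002  0.001  0.002 -0.001  0.005] 6.075
[ 0.54301317  0.5680628  -0.95552793  1.97685337  0.59374876  0.90428075
  0.98365615] [ 1.61045011e-04 -6.90037849e-02  9.97616368e-01 -1.83655235e-04] [-0.38922219 -0.0013928  -0.17751289] 0.028589444886773955
```

View pics/w3.png

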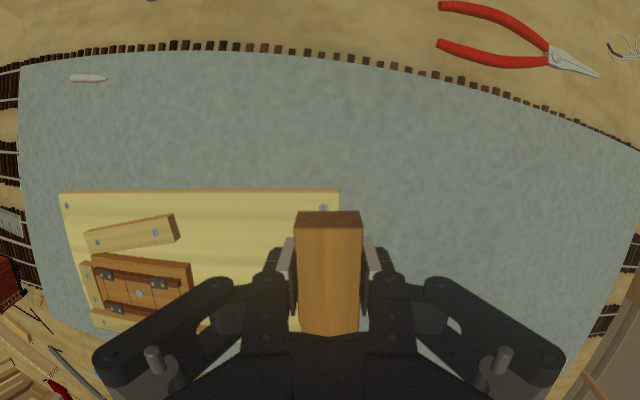

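w3 shows the wedge held square in the pads. The butt's top edge is at (296–362, 228) px and its lower edge at (305–360, 211) px. I'll work out how it sits in the hand.

Run:
```python
from meas import *
f=np.load("w3.npz");p,d,c=load("w3"); T=rot(f['tool_rot'])
def tool(u): return (c.pts(d,u)-f['ee_pos'])@T*1000
for u in((300,226),(300,232),(358,232),(310,218),(350,218),(330,260),(330,300)): print(u,tool(u)[0])
h=cv2.cvtColor(p,cv2.COLOR_RGB2HSV)
# edges along columns/rows : brightness
print(h[205:240:1,330,2]); print(h[240,285:375:3,0]); 
# cast on top plane z_tool from depth
zt=tool((330,260))[0][2]
def castt(u,z):
    r=(c.ray(u)@T); o=(c.t-f['ee_pos'])@T*1000; return o+r*((z-o[2])/r[:,2])[:,None]
print(castt([(296,229),(362,229),(299,290),(361,290)],zt)); 
# jig edge + floor check: other pts
print(c.pts(d,[(240,215),(330,110),(130,280)]))
```

```text
(300, 226) [ 22.558  -12.3749  -1.7481]
(300, 232) [ 20.8422 -12.2017  -4.3654]
(358, 232) [21.0506 12.2704 -4.8735]
(310, 218) [22.489  -8.6635  8.7474]
(350, 218) [22.8254  9.6843  7.7997]
(330, 260) [ 7.7655  0.5071 -4.6986]
(330, 300) [-14.1928   0.5679  -3.7685]
[173 172 172 171 172 156 123  90  89  87  86  88  91  90  89  89  86  89
  86  92  91  97 103 121 137 144 145 147 144 145 144 145 144 145 145]
[23 19 18 16 18 18 18 18 18 18 17 18 18 18 18 18 18 18 18 18 18 17 18 17
 17 18 17 18 20 30]
[[ 22.3291 -13.8189  -4.6986]
 [ 22.3311  13.9376  -4.6986]
 [ -8.0488 -13.6927  -4.6986]
 [ -8.0776  14.8031  -4.6986]]
[[ 0.5094 -0.0443  0.029 ]
 [ 0.4235  0.0133  0.014 ]
 [ 0.5799 -0.1429  0.0476]]
```

Emit:
move_arm:
  targets:
    - [[0.0585, -0.319, 0.08, 0, 0, 0, 1], [0.0585, -0.319, 0.08, 0, 0, 0, 1], [0.0585, -0.319, 0.16, 0, 0, 0, 1], [0.0585, -0.319, 0.22, 0, 0, 0, 1], [0.0585, -0.319, 0.242, 0, 0, 0, 1], [0.0585, -0.319, 0.242, 0, 0, 0, 1]]

```text
clock: 6.88
ee_pos: [0.4909, -0.074, 0.0488]
tool_rot: [-0.0, -0.071, 0.997, 0.0]
ft_force: [-0.1, 0.7, 0.9]
finger_gap: 0.0282
grip_force: 79.1
```

Emit:
move_arm:
  targets:
    - [[0, 0.03, 0, 0, 0, 0, 1], [0, 0.065, 0, 0, 0, 0, 1], [0, 0.1, 0, 0, 0, 0, 1], [0, 0.135, 0, 0, 0, 0, 1], [0, 0.17, 0, 0, 0, 0, 1], [0, 0.205, 0, 0, 0, 0, 1], [0, 0.24, 0, 0, 0, 0, 1], [0, 0.275, 0, 0, 0, 0, 1], [0, 0.31, 0, 0, 0, 0, 1], [0, 0.35, 0, 0, 0, 0, 1], [0, 0.39, 0, 0, 0, 0, 1], [0, 0.39, 0, 0, 0, 0, 1]]

```text
clock: 8.38
ee_pos: [0.4743, 0.0422, 0.0489]
tool_rot: [0.0, -0.071, 0.997, 0.0]
ft_force: [-0.7, -0.0, -0.2]
finger_gap: 0.0285
grip_force: 79.3
```

Run:
```python
from h import *
p,d=eyes.grab_frame("side"); np.savez("side1.npz",p=p,d=d)
q,d=eyes.grab_frame("top"); np.savez("top1.npz",p=q,d=d)
a=cv2.resize(p[150:320,260:430],(510,510),interpolation=cv2.INTER_CUBIC)[:,:,::-1]
b=cv2.resize(q[120:215,250:470],(0,0),fx=1.3,fy=1.3)[:,:,::-1]
cv2.imwrite("pics/s1.png",np.hstack([a,cv2.copyMakeBorder(b,0,510-b.shape[0],0,0,0)]))
```

```text
(no output)
```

View pics/s1.png

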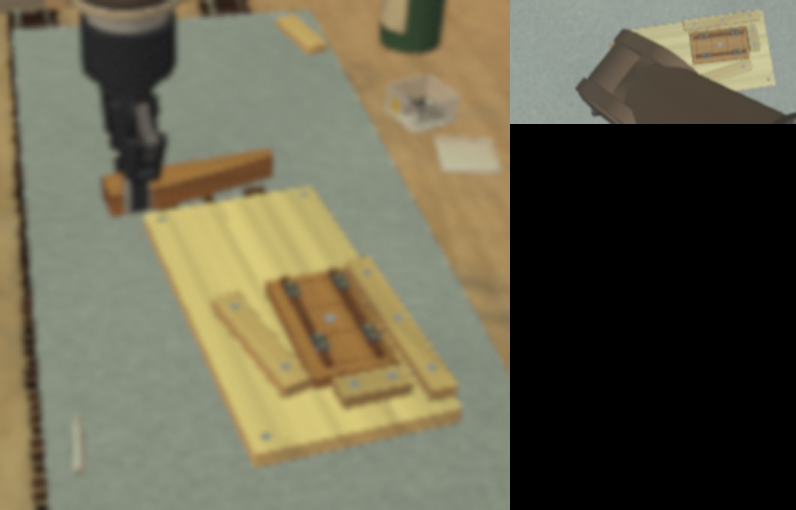

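The side view shows the bed clear. Three dark chips lie beyond the mouth edge, at crop positions (150,205), (210,197) and (255,190). I'll lift, turn the wedge and look from above.

Emit:
move_arm:
  targets:
    - [[0, 0, -0.2, 0, 0, 0, 1], [-0.142, -0.042, -0.3, 0, 0, 0.501, 1], [-0.142, -0.042, -0.45, 0, 0, 0.501, 1], [-0.142, -0.042, -0.45, 0, 0, 0.501, 1], [-0.142, -0.042, -0.45, 0, 0, 0.501, 1], [-0.142, -0.042, -0.45, 0, 0, 0.501, 1], [-0.142, -0.042, -0.45, 0, 0, 0.501, 1], [-0.142, -0.042, -0.45, 0, 0, 0.501, 1], [-0.142, -0.042, -0.45, 0, 0, 0.501, 1], [-0.142, -0.042, -0.45, 0, 0, 0.501, 1], [-0.142, -0.042, -0.45, 0, 0, 0.501, 1], [-0.142, -0.042, -0.45, 0, 0, 0.501, 1]]

```text
clock: 9.98
ee_pos: [0.5184, 0.034, 0.1837]
tool_rot: [0.0, 0.657, 0.754, -0.0]
ft_force: [0.6, -0.0, 0.0]
finger_gap: 0.0284
grip_force: 79.3
```

```bash
python3 snap.py w4
python3 - <<'E'
from h import *
print(telemetry.get_obs()['tool_rot'])
E
```

```text
[0.5183556  0.0340447  0.18374664] [-0.     0.002 -0.002  0.     0.001  0.    -0.004] 9.975
[-5.05794282e-05  6.56616581e-01  7.54224539e-01 -8.59297130e-05]
```

View pics/w4.png

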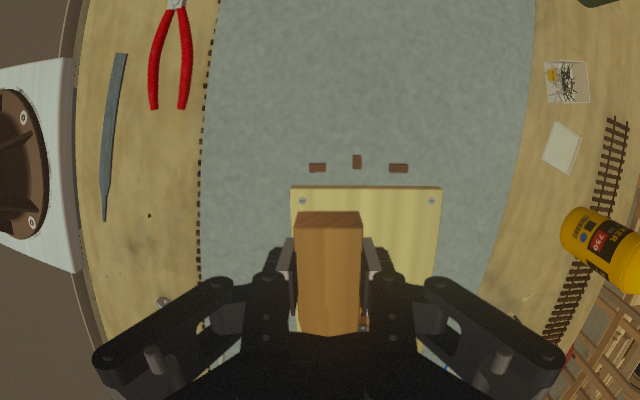

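w4 shows the three chips lying on the grey board at (317,167), (357,161) and (398,168), clear of the bed. The bed's end edge runs from (291,187) to (441,187). I'll check the gap and the jig pose before insertion.

Run:
```python
from meas import *
a=np.radians(7.85);ex=np.array([np.cos(a),np.sin(a)]);ey=np.array([-ex[1],ex[0]]);O=np.array([.5755,-.1005])
J=lambda X:np.c_[(X[:,:2]-O)@ex,(X[:,:2]-O)@ey]*1000
p1,d1,c1=load("w1");p4,d4,c4=load("w4")
print("w4 corners",J(c4.plane([(291,187),(441,187)],.0284)))
print("w1 corners",J(c1.plane([(261,111.5),(393,115),(379,322),(268,320)],.0284)))
h=cv2.cvtColor(p1,cv2.COLOR_RGB2HSV)
for r in(225,240,260,285): print(r,h[r,268:326:2,0],h[r,268:326:2,2])
m=roi((h[:,:,0]<21)&(h[:,:,1]>120),300,212,368,312).astype(np.uint8); m=cv2.morphologyEx(m,cv2.MORPH_OPEN,np.ones((5,5)))
c=max(blobs(m,500,1e5),key=cv2.contourArea)
r=cv2.minAreaRect(np.float32(J(c1.plane(c[:,0],.0404)))); print("floor",r,cv2.boundingRect(c))
print(cv2.boxPoints(r))
```

```text
w4 corners [[-73.4785 141.605 ]
 [ 71.6025 142.3148]]
w1 corners [[ -73.7504  139.2875]
 [  73.6197  139.4584]
 [  80.8167 -138.2402]
 [ -75.5424 -140.0038]]
225 [26 25 26 25 23 22 21 21 19 20 20 19 21 26 26 25 25 26 25 25 26 25 20 19
 18 18 18 18 18] [168 168 165 161 129 123 121 115 111 103  99  98 111 168 170 171 170 172
 174 167 163 163 139 141 141 139 140 136 134]
240 [26 26 26 25 25 23 24 24 36 35 23 23 24 21 24 26 25 25 25 25 25 26 19 19
 19 18 17 18 16] [167 167 167 163 156 156 156 139 118 111 142 151 148 115 142 170 171 174
 172 167 164 161 134 139 137 108  82  79  81]
260 [26 25 26 25 25 25 25 23 23 23 23 23 23 23 23 19 24 25 25 25 25 22 18 19
 18 18 16 15 18] [167 169 167 165 161 160 158 157 158 154 151 153 156 152 147 122 142 173
 172 169 164 148 135 138 136 123  95  94 125]
285 [26 25 25 25 26 25 25 26 26 25 23 23 23 23 23 23 23 23 19 25 25 19 18 18
 19 22 21 21 18] [167 166 167 166 161 160 160 163 167 161 155 158 158 153 154 154 152 147
 114 166 165 137 131 138  83  69  73  77 126]
floor ((16.299745559692383, -42.09519577026367), (117.50504302978516, 63.2325439453125), 88.22238159179688) (309, 221, 58, 85)
[[ -17.1238  -99.8387]
 [  46.0783 -101.8002]
 [  49.7233   15.6483]
 [ -13.4788   17.6098]]
```

Emit:
move_arm:
  targets:
    - [[0, 0.007, 0.2, 0, 0, 0, 1], [0, 0.007, 0.36, 0, 0, 0, 1], [0, 0.007, 0.43, 0, 0, 0, 1], [0, 0.007, 0.4535, 0, 0, 0, 1], [0, 0.007, 0.4535, 0, 0, 0, 1], [0, 0.007, 0.4535, 0, 0, 0, 1]]

```text
clock: 10.78
ee_pos: [0.521, 0.0347, 0.0484]
tool_rot: [0.0, 0.657, 0.754, 0.0]
ft_force: [-0.2, 0.5, -0.1]
finger_gap: 0.0285
grip_force: 79.7
```

Emit:
move_arm:
  targets:
    - [[-0.035, 0.003, 0.004, 0, 0, 0, 1], [-0.07, 0.007, 0.005, 0, 0, 0, 1], [-0.105, 0.011, 0.005, 0, 0, 0, 1], [-0.14, 0.015, 0.005, 0, 0, 0, 1], [-0.177, 0.019, 0.005, 0, 0, 0, 1], [-0.213, 0.023, 0.005, 0, 0, 0, 1], [-0.213, 0.023, 0.005, 0, 0, 0, 1]]

```text
clock: 11.65
ee_pos: [0.538, -0.029, 0.0478]
tool_rot: [0.002, 0.658, 0.753, 0.001]
ft_force: [-0.1, -1.7, 12.4]
finger_gap: 0.0285
grip_force: 81.4
```

Emit:
move_arm:
  targets:
    - [[-0.02, 0.003, -0.002, 0, 0, 0, 1], [-0.04, 0.006, -0.002, 0, 0, 0, 1], [-0.06, 0.009, -0.002, 0, 0, 0, 1], [-0.08, 0.012, -0.002, 0, 0, 0, 1], [-0.09, 0.014, -0.002, 0, 0, 0, 1], [-0.09, 0.014, -0.002, 0, 0, 0, 1]]

```text
clock: 12.4
ee_pos: [0.5447, -0.0543, 0.0478]
tool_rot: [0.001, 0.657, 0.754, 0.001]
ft_force: [-1.3, 0.9, 9.2]
finger_gap: 0.0283
grip_force: 81.1
```

Emit:
move_arm:
  targets:
    - [[-0.01, 0.002, 0, 0, 0, 0, 1], [-0.02, 0.004, 0, 0, 0, 0, 1], [-0.03, 0.0055, 0, 0, 0, 0, 1], [-0.04, 0.007, 0, 0, 0, 0, 1], [-0.04, 0.007, 0, 0, 0, 0, 1]]

```text
clock: 13.02
ee_pos: [0.5451, -0.0566, 0.0477]
tool_rot: [-0.004, 0.655, 0.756, 0.002]
ft_force: [-14.5, 28.3, 19.9]
finger_gap: 0.0287
grip_force: 82.4
```

Emit:
move_arm:
  targets:
    - [[-0.006, 0.001, -0.001, 0, 0, 0, 1], [-0.012, 0.002, -0.002, 0, 0, 0, 1], [-0.012, 0.002, -0.002, 0, 0, 0, 1], [-0.012, 0.002, -0.002, 0, 0, 0, 1]]

```text
clock: 13.52
ee_pos: [0.5454, -0.0579, 0.0476]
tool_rot: [-0.006, 0.654, 0.757, 0.003]
ft_force: [-15.1, 34.5, 12.6]
finger_gap: 0.0284
grip_force: 82.0
```

```bash
python3 snap.py w5
python3 - <<'E'
from h import *
p,d=eyes.grab_frame("side"); np.savez("side2.npz",p=p,d=d)
a=cv2.resize(p[205:305,300:415],(690,600),interpolation=cv2.INTER_CUBIC)[:,:,::-1]
cv2.imwrite("pics/s2.png",a)
E
```

```text
[ 0.54541207 -0.05794616  0.04761999] [-0.001 -0.     0.002  0.001  0.001  0.    -0.   ] 13.525
```

View pics/s2.png

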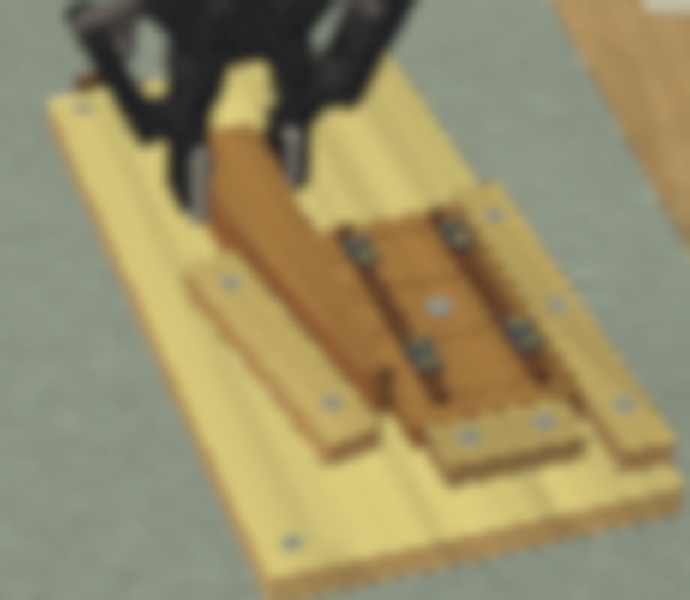

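View pics/w5.png

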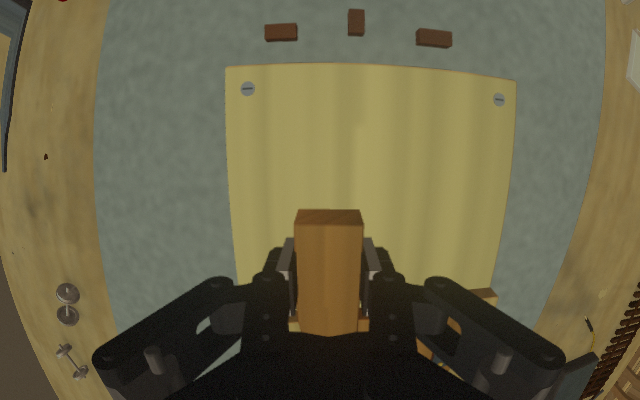

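The side crop shows the wedge driven between the cleat and the floor, with the floor against the fence and stop. w5 shows the bed bare, with chips on the board at (281,32), (356,22) and (434,38). I'll do one numeric check that the wedge hasn't slipped in the grip and the floor is flush.

Run:
```python
from meas import *
for n in("w3","w5"):
    p,d,c=load(n); h=cv2.cvtColor(p,cv2.COLOR_RGB2HSV); g=p[:,315:345].astype(float).mean((1,2)); print(n,g[205:236].round())
a=np.radians(7.9);ex=np.array([np.cos(a),np.sin(a)]);ey=np.array([-ex[1],ex[0]]);O=np.array([.5755,-.1005])
c=Cam("side")
for n in("side0","side2"):
    p=np.load(n+".npz")['p']; hs=cv2.cvtColor(p,cv2.COLOR_RGB2HSV)[:,:,2].astype(np.float32)
    for y in(-.085,-.06,-.04,-.015,.003):
        xs=np.arange(.034,.068,.002); X=O+xs[:,None]*ex+y*ey; uv=np.float32(c.proj(np.c_[X,np.full(len(X),.0404)]))
        print(n,y,cv2.remap(hs,uv[:,:1],uv[:,1:],cv2.INTER_LINEAR).ravel().round().astype(int))
o=telemetry.get_obs();print(o['clock'],o['ft_force'],o['grip_force'],o['joints'])
```

```text
w3 [133. 132. 132. 131. 131. 115.  85.  63.  63.  63.  63.  63.  63.  62.
  63.  63.  63.  63.  63.  63.  62.  64.  69.  82.  94.  99. 100. 100.
 100. 100.  99.]
w5 [132. 132. 132. 125.  91.  66.  66.  65.  65.  65.  65.  65.  64.  65.
  65.  66.  65.  65.  65.  70.  78.  86.  92.  91.  91.  91.  91.  91.
  91.  91.  91.]
side0 -0.085 [ 94  93 101 115 125 134 142 146 148 152 161 169 172 172 168 164 161]
side0 -0.06 [ 92  85  90  92  98 117 134 143 147 150 158 164 163 160 157 157 160]
side0 -0.04 [104  97  98 106 117 127 132 133 135 140 148 157 161 163 164 164 166]
side0 -0.015 [110  95  87  90 102 117 128 134 136 142 151 159 164 166 167 168 169]
side0 0.003 [113  95  88  94  99 103 110 124 133 143 153 161 164 162 155 151 153]
side2 -0.085 [152 142 128 110 100 100 109 122 135 149 165 179 183 183 179 175 173]
side2 -0.06 [148 139 125 104  92  96 102 107 116 131 152 166 171 170 168 168 171]
side2 -0.04 [154 145 131 115 103 101 109 122 135 145 154 165 171 174 175 176 178]
side2 -0.015 [154 143 124 104  93  91  95 106 122 139 153 165 173 177 178 180 182]
side2 0.003 [150 142 130 111  99  99 108 116 122 135 151 166 174 173 166 161 164]
13.625 [-15.5974  33.9043  12.3995] 82.00269341468811 [ 0.3868  0.6256 -0.5211  1.9206  0.4414  0.7152 -0.2472]
```

Emit:
move_arm:
  targets:
    - [[0, 0, 0, 0, 0, 0, 1], [0, 0, 0, 0, 0, 0, 1], [0, 0, 0, 0, 0, 0, 1], [0, 0, 0, 0, 0, 0, 1]]
  force: 110

```text
clock: 14.12
ee_pos: [0.5455, -0.058, 0.0477]
tool_rot: [-0.006, 0.654, 0.757, 0.003]
ft_force: [-15.4, 34.0, 12.6]
finger_gap: 0.028
grip_force: 108.2
```

Force and pose hold steady, so I'm handing it in.

```bash
python3 -c "
from plant import order
print(order.hand_in())"
```

```text
the job is handed in; nothing more can be done
None
```

The job is handed in at about 14 s on the robot's clock: the three chips were scraped off the bed with the wedge, and the wedge was slid in along the cleat to its home position, with the floor pressed on the fence. The arm still grips it at 108 N and holds about 36 N of push. Flushness is judged from the wedge reaching home and stalling there, since the side view was too coarse to show a sub-millimetre gap.

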